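Sweep rusk chunks out from under the cooling rack

TASK

Five chunks of broken rusk lie on the baking sheet at the front edge of the cooling rack and under it. Take the scraper by its handle, lean it to reach in under the rack behind the chunks and sweep all five off the open front of the sheet into the blue catch pan, without touching the chunks with the gripper and without shifting the rolls, bowl, jar or shaker. Then stand the scraper upright on its red mat again and let go.

Things in the scene. Friction and masses are not known exactly. Their poses are not given: they have to be found in the camera images.
- sheet: Fixed aluminium baking sheet on a dark riser, cooling rack over its rear part. Origin: on the counter (z = 0) below the middle of its open front edge; x points away from the robot into the sheet, y left along the front edge. Surface 60 mm above the origin, x 0 to 226 mm, y -146 to 146 mm; flat and open at the front (x = 0), 12 mm high lips at both sides and back.
- rack_front (a point): Middle of the underside of the fixed wire cooling rack's front rail, 130 mm above the sheet; axes as the sheet's. The rack reaches from 3 mm before this point to 143 mm behind it, 163 mm to either side, 8 mm thick; 5 mm wires run front to back every 30 mm; four thin corner legs. The first 82 mm of the sheet is not covered.
- pan: Fixed open blue catch pan, 130 x 290 x 45 mm high, walls and floor 4 mm, on the counter against the front of the sheet, its rim just below the sheet's front edge. Origin: centre of its underside; x runs front to back, y along its length.
- mat: Fixed flat red mat on the counter, 150 x 150 x 6 mm. Origin: centre of its underside.
- scraper: Loose scraper, 0.22 kg, standing upright on the red mat: straight wooden handle 18 mm (x) by 22 mm (y), up to 165 mm high, on a white tent-shaped head: flat foot 48 mm (x) by 120 mm (y), 41 mm high, both long faces bevelled 30 degrees from upright (leaned 30 degrees about y, one face is upright and its long foot edge lowest). Origin: centre of the foot's underside; z up the handle.
- scraper_grip (a point): Point in the scraper's handle to grip, 140 mm above the foot's underside; handle 22 mm wide along the scraper's y.
- chunk0: Loose chunk of broken rusk, cream with a brown crust, 26 x 23 x 22 mm, 18 g, lying on the sheet at and under the front edge of the cooling rack. Origin: its centre.
- chunk1: Loose chunk of broken rusk, cream with a brown crust, 24 x 24 x 20 mm, 18 g, lying on the sheet at and under the front edge of the cooling rack. Origin: its centre.
- chunk2: Loose chunk of broken rusk, cream with a brown crust, 28 x 22 x 22 mm, 18 g, lying on the sheet at and under the front edge of the cooling rack. Origin: its centre.
- chunk3: Loose chunk of broken rusk, cream with a brown crust, 24 x 21 x 20 mm, 18 g, lying on the sheet at and under the front edge of the cooling rack. Origin: its centre.
- chunk4: Loose chunk of broken rusk, cream with a brown crust, 26 x 25 x 24 mm, 18 g, lying on the sheet at and under the front edge of the cooling rack. Origin: its centre.
- roll0: Loose bread roll, 78 mm across, 42 mm high, cooling on the rear part of the rack (bystander). Origin: centre of its underside.
- roll1: Loose bread roll, 78 mm across, 42 mm high, cooling on the rear part of the rack (bystander). Origin: centre of its underside.
- bowl: Loose lime-green mixing bowl, 140 mm across, 75 mm high (bystander). Origin: centre of its underside.
- jar: Loose amber jar with yellow cap, 66 mm across, 100 mm high (bystander). Origin: centre of its underside.
- shaker: Loose plain steel sugar shaker (a grey can), 60 mm across, 90 mm high (bystander). Origin: centre of its underside.
Not all that is in view belongs to the job. Leave any pink look-alike of the scraper alone.

How it is judged:
By the outcome, as a careful person would: the job done as asked, in the order asked, and still so for the second after the job is handed in, with the robot touching nothing.
It also fails if it takes over 58 s, if anything falls off the work surface, if the arm or the gripper's body presses on something with over 40 N, if the wrist force passes 120 N, or if a joint passes its speed limit or range.

ROBOT

A 7-joint arm with a two-finger parallel gripper is mounted at the origin on the work surface. World frame = base frame: x ahead of the robot, y to its left, z up, the work surface at z = 0. Lengths are in mm, angles in degrees, forces in N, time in s.
With the tool pointing down it reaches from about 425 to 825 mm from the base axis. Payload 3.6 kg.
Tool frame: the origin (TCP) lies midway between the tips of the shut fingers; the grasp point (between the pads) lies 19 mm behind it (bot.grasp_offset is the distance from the TCP to the grasp point, in mm); z points along the fingers, y is the direction in which the jaws open and shut (so a half turn about z gives the same grasp; the last joint's range is limited). The gripper opens to 93 mm and grips with 3 to 60 N. Pads are 15 mm wide; open, the fingers measure 128 mm over their backs; the gripper's body (75 mm by 188 mm) begins 65 mm behind the grasp point.
Start: joints at [-68.612, 35.231, -0.722, 81.555, 0.464, 63.22, -2.315], TCP at [252.966, 598.723, 218.64] pointing down, gripper open.
Joint ranges: [-178.69, 178.69], [-17.37, 117.87], [-77.05, 75.6], [15.02, 138.74], [-78.02, 258.01], [0.78, 113.62], [-162.83, 162.83]. Speed limits (degrees/s): [159.86, 159.86, 180, 180, 180, 180, 180].

INTERFACE

Orientations are given as [roll, pitch, yaw] about the fixed x, y, z axes, in that order (R = Rz(yaw) Ry(pitch) Rx(roll)).
In Python, from cell import bot, imaging, close_job gives the robot as it stands.
- The arm moves only by the shell command python3 -m creep 'ROWS' [FORCE]. ROWS is JSON, a list of rows, each a list of 7 numbers: the turn, a rotation vector about the tool's x, y, z in rad, then the shift along the tool's x, y, z in m, then the opening, from 0 (shut) to 1 (fully open). A call has 1 to 8 rows; each row shifts and turns the commanded pose from where the row before left it, along the tool's axes as they then stand; what a row does not reach is not made up. A row lasts 1/10 s, in which the tool goes at most 50 mm and 8.59 degrees, less where a joint would pass 70% of its speed; a pose out of reach is approached as far as the arm can. A call is refused whole if a number of a shift passes 0.05 or a number of a turn 0.15, either way. A call with a gripper value outside its range is refused whole. The fingers move at their own pace and stop on an object; FORCE is the grip in N (left out, the last holds). Time passes only in rows, so rows that do not move let the fingers close. It gives the time, the measured TCP pose, the force and the opening at its end, in the units of the state.
- bot.get_state(): the state, without advancing time (a new reading comes with each control period).
- imaging.snapshot(name): name is "side" or "top"; returns a dict with "image" (480x640x3 uint8, red, green, blue), "mtx" (3x3 intrinsics, pixels), "xyz" and "attitude" of the camera in the world. Camera axes: x right, y down, z forward; pixel columns grow to the right and rows downward; lengths in mm; the calibration is good to about 2 mm. A picture is of the moment at which its call begins. There is no depth.
- close_job(): hands the job in, once; it reports no verdict.
The state is a dict: "t": time; "q": joint angles; "joint_vel": joint speeds; "joint_torque": joint torques, N m; "eef_pos": TCP position; "eef_rot": TCP orientation; "force": force on the tool from outside, world axes, zero at the start; "ft_torque": the same for the moment, N m; "opening": opening from 0.0 (shut) to 1.0 (fully open).
Only numpy, scipy, OpenCV 4.12 (cv2) and the standard library are available. Lean on these libraries where they do the work, as an engineer would, in place of code of your own. Each camera call takes 0.05 s, during which the arm holds its last target.

## Working session

There is one attempt and no reset: what is moved stays moved. The work goes in short steps, Python scripts to look and compute and a shell command to move; the robot and the scene stay as the last step left them, time stands still between calls to the robot, and variables do not carry over. Pictures are saved under pics/ and viewed, and the job is handed in when it is done.

```bash
mkdir -p pics; ls
python3 - <<'E'
from cell import bot, imaging
import cv2,json
print(bot.get_state())
for n in ("side","top"):
    s=imaging.snapshot(n)
    cv2.imwrite(f"pics/{n}0.png",s["image"][:,:,::-1])
    print(n,s["mtx"],s["xyz"],s["attitude"])
E
```

```text
pics
{'t': 0.0, 'q': array([-68.61244666,  35.28902473,  -0.72452289,  81.64085511,
         0.46607048,  63.21965815,  -2.31576606]), 'joint_vel': array([0.01916064, 0.01954011, 0.01738097, 0.08832705, 0.04869656,
       0.02874477, 0.03497295]), 'joint_torque': array([ 2.03325981e-04, -4.58932185e+01,  2.08674478e-01, -1.65744370e+01,
       -6.12200098e-02,  2.04250461e-02,  2.41059824e-04]), 'eef_pos': array([252.66887492, 598.01794512, 217.48636585]), 'eef_rot': array([-1.79853397e+02,  2.91610273e-03,  1.57099155e+02]), 'force': array([-0.23003155,  0.37568928,  0.5970165 ]), 'ft_torque': array([-0.05202553, -0.00142514, -0.02665206]), 'opening': 1.0005193637935046}
side [[614.10533975   0.         320.69877514]
 [  0.         614.10533975 242.03571157]
 [  0.           0.           1.        ]] [  437.30092341 -1013.80626997   930.80525691] [-128.53401658   -0.48013063   -5.67776769]
top [[544.84457465   0.         301.52490387]
 [  0.         544.84457465 240.37302847]
 [  0.           0.           1.        ]] [ 375.30601033   -1.72940898 1437.59126826] [-172.91920723    0.76975942  -90.49164883]
```

View pics/side0.png

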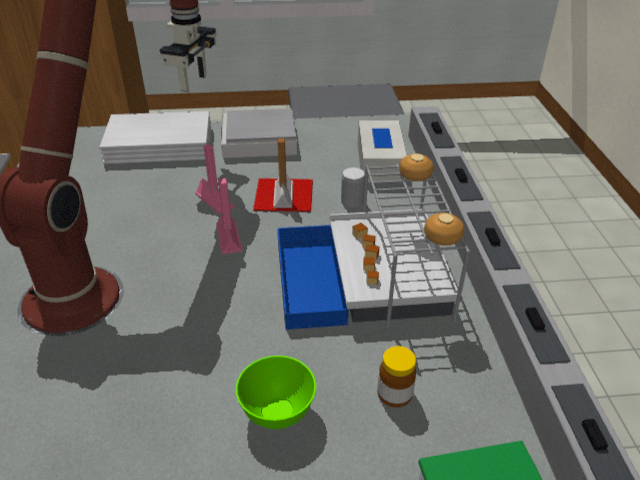

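View pics/top0.png

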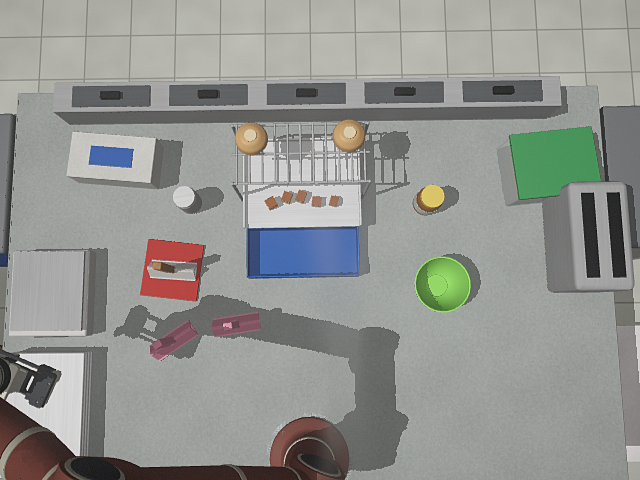

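Candidates for the scraper: wooden handle with white head on the red mat (top 172,268; side 283,175). The two pink ones (top 173,340 and 236,324) are look-alikes. The one on the red mat fits the description. I'll confirm that in enlarged crops.

```bash
cat > h.py <<'E'
import numpy as np, cv2
from scipy.spatial.transform import Rotation as R
from scipy.optimize import least_squares
from cell import bot, imaging
def Rm(a): return R.from_euler('xyz',a,degrees=True).as_matrix()
def proj(s,P):
    c=(np.atleast_2d(P)-s["xyz"])@Rm(s["attitude"]); u=c@s["mtx"].T
    return u[:,:2]/u[:,2:]
def onz(s,uv,z):
    uv=np.atleast_2d(uv); d=np.c_[uv,np.ones(len(uv))]@np.linalg.inv(s["mtx"]).T@Rm(s["attitude"]).T
    return s["xyz"]+d*((z-s["xyz"][2])/d[:,2])[:,None]
def tri(s1,a,s2,b):
    f=lambda X: np.r_[(proj(s1,X)-a).ravel(),(proj(s2,X)-b).ravel()]
    r=least_squares(f,[500,0,50]); return r.x,np.abs(r.fun).max()
def crop(s,name,u0,v0,u1,v1,k):
    im=s["image"][v0:v1,u0:u1,::-1]
    cv2.imwrite(f"pics/{name}.png",cv2.resize(im,None,fx=k,fy=k,interpolation=cv2.INTER_CUBIC))
E
python3 - <<'E'
from h import *
t=imaging.snapshot("top");s=imaging.snapshot("side")
crop(t,"tA",130,230,220,310,8)
crop(t,"tB",225,110,385,290,4) 
crop(t,"tB2",235,115,375,235,5)
crop(s,"sA",240,130,330,220,6)
crop(s,"sB",270,150,480,330,3)
E
```

```text
(no output)
```

View pics/tA.png

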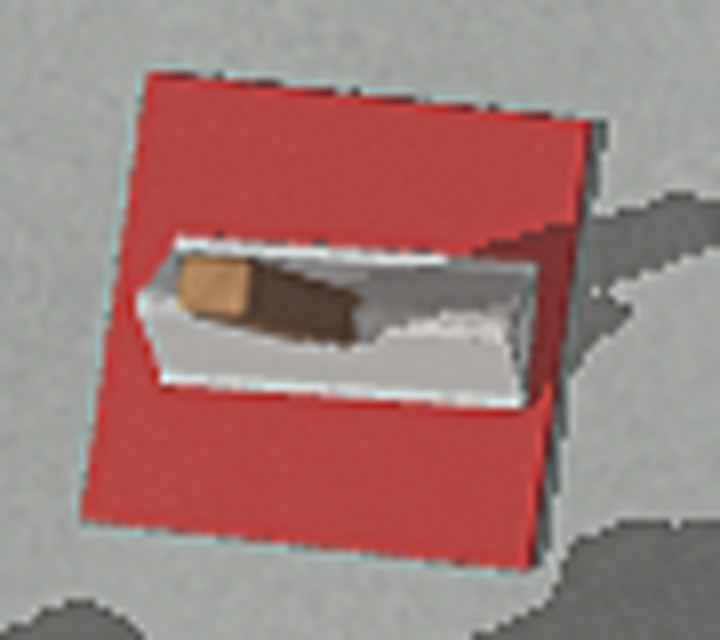

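View pics/tB2.png

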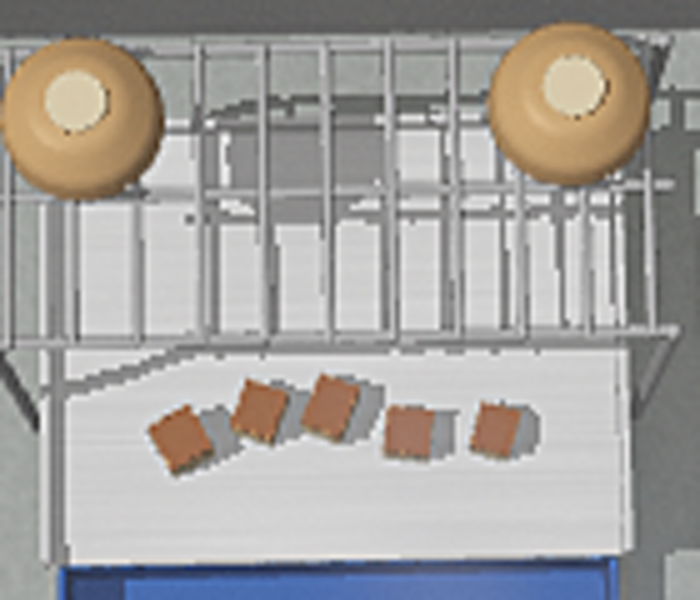

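View pics/sA.png

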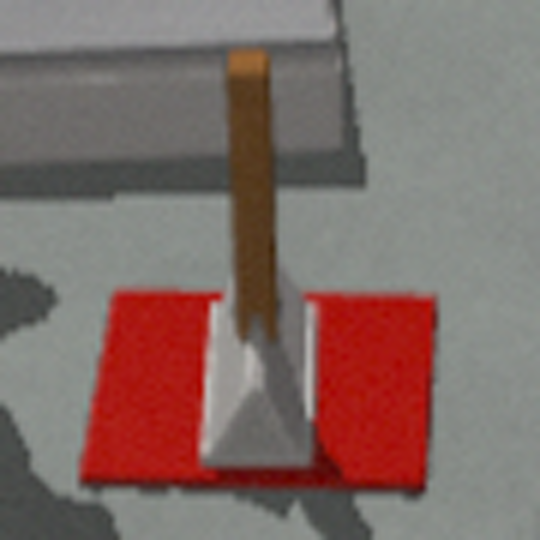

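View pics/sB.png

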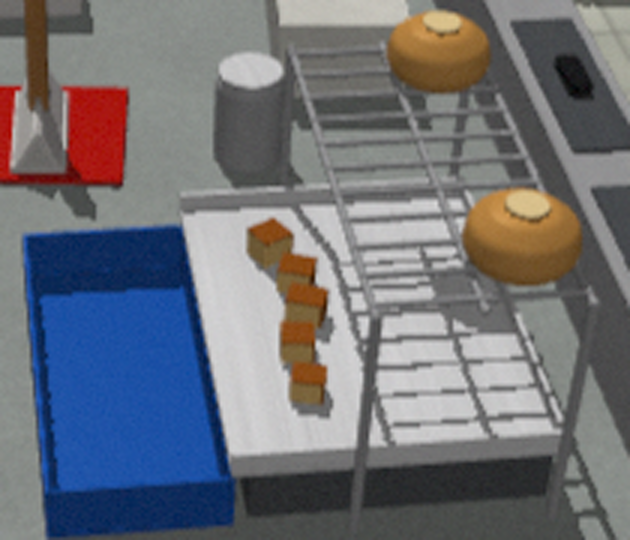

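View pics/tB.png

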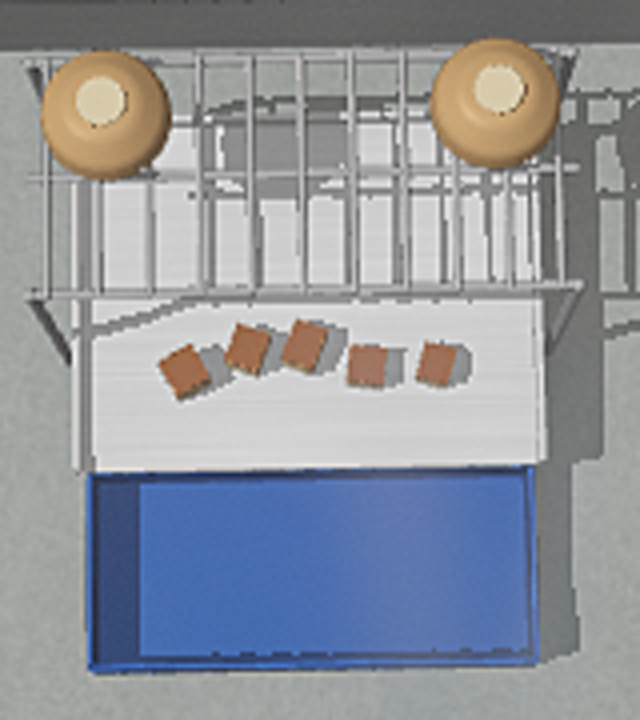

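Run:
```python
from h import *
np.set_printoptions(precision=1,suppress=True)
t=imaging.snapshot("top");s=imaging.snapshot("side")
def T(p,off,k): return (np.array(p,float)+.5)/k-.5+np.array(off)
tA=lambda p:T(p,(130,230),8); tB=lambda p:T(p,(235,115),5); sA=lambda p:T(p,(240,130),6); sB=lambda p:T(p,(270,150),3)
print("mat",onz(t,tA([(150,73),(592,120),(533,570),(82,520)]),6), onz(t,tA([(150,73),(592,120),(533,570),(82,520)]),6).mean(0))
print("mat side",onz(s,sA([(112,290),(436,296),(424,490),(80,484)]),6))
f=onz(t,tA([(178,240),(538,264),(522,406),(160,383)]),6);print("foot",f,f.mean(0))
print("foot yaw",np.degrees(np.arctan2(*(f[0]-f[1])[:2])),np.degrees(np.arctan2(*(f[3]-f[2])[:2])))
print("handle top",onz(t,tA((214,286)),171), onz(s,sA((249,63)),171))
print("sheet front",onz(t,tB([(48,562),(630,550)]),60))
print("sheet front side",onz(s,sB([(183,210),(232,470)]),60))
print("rack front",onz(t,tB([(8,343),(675,332)]),198), onz(s,sB([(292,50),(375,305)]),198))
print("chunk top",onz(t,tB([(181,440),(260,412),(331,408),(409,433),(496,430)]),82))
print("chunk side",onz(s,sB([(270,235),(297,265),(306,297),(298,333),(308,374)]),82))
print("rolls",onz(t,tB([(76,100),(574,85)]),240))
```

```text
mat [[562.  423.4   6. ]
 [544.8 275.9   6. ]
 [396.7 293.2   6. ]
 [414.3 441.9   6. ]] [479.4 358.6   6. ]
mat side [[415.4 440.8   6. ]
 [564.4 422.8   6. ]
 [545.7 270.2   6. ]
 [398.6 287.5   6. ]]
foot [[506.2 412.6   6. ]
 [497.1 293.1   6. ]
 [450.3 297.7   6. ]
 [459.  417.4   6. ]] [478.1 355.2   6. ]
foot yaw 4.363090302878057 4.145314720919504
handle top [[477.5 353.9 171. ]] [[479.7 351.9 171. ]]
sheet front [[ 582.6  161.7   60. ]
 [ 585.6 -135.9   60. ]]
sheet front side [[ 584.9  156.7   60. ]
 [ 584.9 -137.8   60. ]]
rack front [[ 665.   164.5  198. ]
 [ 666.6 -145.5  198. ]] [[ 666.4  166.3  198. ]
 [ 670.4 -139.   198. ]]
chunk top [[641.   92.   82. ]
 [655.   51.9  82. ]
 [656.6  15.9  82. ]
 [643.3 -23.4  82. ]
 [644.3 -67.4  82. ]]
chunk side [[643.7  89.5  82. ]
 [658.3  51.   82. ]
 [658.8  13.   82. ]
 [646.4 -26.7  82. ]
 [646.3 -70.9  82. ]]
rolls [[767.7 128.6 240. ]
 [771.8 -97.7 240. ]]
```

The crops confirm it: the wooden-handled scraper with the white head stands on the red mat, with its handle top at about (156.5, 265.5) in the top image. The five chunks are in front of the rack rail, at crop pixels (181,440), (260,412), (331,408), (409,433) and (496,430). They span about 190 mm, so this needs two sweeps.

```bash
cat >> h.py <<'E'
np.set_printoptions(precision=4,suppress=True)
def edge_tcp(ex,ey,ez,lean,yaw=180):
    """TCP pos, Rotation for scraper front foot edge middle at ex,ey,ez, lean deg (scraper yaw=yaw-180). grip at 140"""
    G=globals().get('GRIP',140)
    a=np.radians(lean); 
    # scraper axes, top leaning to -x
    Rs=R.from_euler('z',yaw-180,degrees=True)*R.from_euler('y',-lean,degrees=True)
    tip=Rs.apply([24,0,G-19])     # from front edge (-24,0,0) to tcp (0,0,121)
    Rt=Rs*R.from_matrix(np.diag([-1,1,-1.]))
    return np.array([ex,ey,ez])+tip, Rt
def plan(pos,Rt,n=None,st=None):
    st=st or bot.get_state()
    p=st['eef_pos'];R0=R.from_euler('xyz',st['eef_rot'],degrees=True)
    rv=(R0.inv()*Rt).as_rotvec(); d=np.array(pos)-p
    m=max(np.linalg.norm(d)/50,np.linalg.norm(rv)/.1499)
    n=n or int(np.ceil(m))
    print("n",n,"min",round(m,2),"dw",d,"rv deg",np.degrees(rv))
    for i in range(n):
        Ri=R0*R.from_rotvec(rv*i/n)
        print(np.round(rv/n,3).tolist()+np.round(Ri.inv().apply(d/n)/1000,4).tolist())
def down(yaw): return R.from_euler('z',yaw,degrees=True)*R.from_euler('x',180,degrees=True)
E
python3 - <<'E'
from h import *
plan([478.5,353.5,205],down(175.7))
E
```

```text
n 7 min 6.67 dw [ 225.6418 -244.9958  -13.2345] rv deg [ -0.0517  -0.0105 -18.6045]
[-0.0, -0.0, -0.046, -0.0433, -0.0197, 0.0019]
[-0.0, -0.0, -0.046, -0.0424, -0.0217, 0.0019]
[-0.0, -0.0, -0.046, -0.0413, -0.0236, 0.0019]
[-0.0, -0.0, -0.046, -0.0402, -0.0255, 0.0019]
[-0.0, -0.0, -0.046, -0.0389, -0.0273, 0.0019]
[-0.0, -0.0, -0.046, -0.0376, -0.0291, 0.0019]
[-0.0, -0.0, -0.046, -0.0362, -0.0308, 0.0019]
```

```bash
python3 -m creep '[[0,0,-0.046,-0.043,-0.020,0.002,1],[0,0,-0.046,-0.042,-0.022,0.002,1],[0,0,-0.046,-0.041,-0.024,0.002,1],[0,0,-0.046,-0.040,-0.025,0.002,1],[0,0,-0.046,-0.039,-0.027,0.002,1],[0,0,-0.046,-0.038,-0.029,0.002,1],[0,0,-0.046,-0.036,-0.031,0.002,1],[0,0,0,0,0,0,1]]'
python3 - <<'E'
from h import *
plan([478.5,353.5,205],down(175.7))
t=imaging.snapshot("top");s=imaging.snapshot("side")
crop(s,"s1",200,60,360,220,4);crop(t,"t1",110,210,230,310,5)
E
```

```text
t: 1.1
eef_pos: [484.4, 344.3, 204.3]
eef_rot: [-179.7, 0.3, 174.7]
force: [0.8, 0.3, 0.1]
opening: 1.0
n 1 min 0.22 dw [-5.8702  9.2172  0.7449] rv deg [-0.35    0.2687 -0.9865]
[-0.006, 0.005, -0.017, 0.0067, 0.0086, -0.0008]
```

View pics/s1.png

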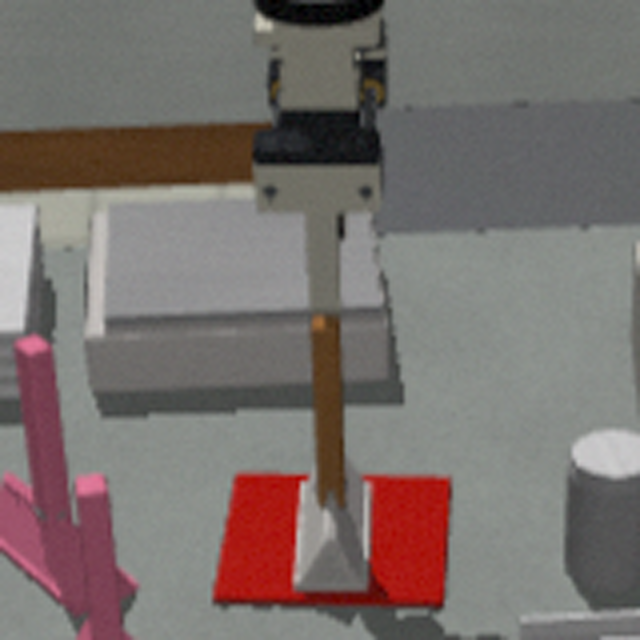

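The gripper is above the handle and in line with it (handle top at crop 320,322). I'll correct the position and descend.

```bash
python3 -m creep '[[-0.006,0.005,-0.017,0.0067,0.0086,-0.001,1],[0,0,0,0,0,0.025,1],[0,0,0,0,0,0,1]]'
python3 - <<'E'
from h import *
plan([478.5,353.5,127],down(175.7),3)
E
```

```text
t: 1.5
eef_pos: [467.1, 364.7, 178.3]
eef_rot: [179.8, -0.6, 176.9]
force: [-1.1, -1.3, -0.5]
opening: 1.002
n 3 min 1.07 dw [ 11.4137 -11.1802 -51.2804] rv deg [ 0.1937 -0.6221  1.1549]
[0.001, -0.004, 0.007, -0.0042, -0.0036, 0.017]
[0.001, -0.004, 0.007, -0.0042, -0.0035, 0.0171]
[0.001, -0.004, 0.007, -0.0041, -0.0035, 0.0171]
```

```bash
python3 -m creep '[[0,0,0,0,0,0,1],[0,0,0,0,0,0,1]]';python3 -m creep '[[0,0,0,0,0,0,1],[0,0,0,0,0,0,1]]'
python3 - <<'E'
from h import *
plan([478.5,353.5,127],down(175.7),3)
E
```

```text
t: 1.7
eef_pos: [470.9, 364.3, 181.6]
eef_rot: [179.6, -0.2, 176.6]
force: [0.5, 0.0, -0.4]
opening: 1.001
t: 1.9
eef_pos: [471.4, 363.2, 181.4]
eef_rot: [179.6, -0.2, 176.5]
force: [0.4, 0.6, 0.6]
opening: 1.004
n 3 min 1.11 dw [  7.0753  -9.7396 -54.3889] rv deg [ 0.3934 -0.2328  0.8244]
[0.002, -0.001, 0.005, -0.0026, -0.0032, 0.0181]
[0.002, -0.001, 0.005, -0.0026, -0.0032, 0.0181]
[0.002, -0.001, 0.005, -0.0026, -0.0031, 0.0181]
```

```bash
python3 -m creep '[[0.004,-0.004,0.014,-0.008,-0.0095,0,1],[0,0,0,0,0,0.018,1],[0,0,0,0,0,0.018,1],[0,0,0,0,0,0.018,1],[0,0,0,0,0,0,1],[0,0,0,0,0,0,1],[0,0,0,0,0,0,1]]'
python3 - <<'E'
from h import *
plan([478.5,353.5,127],down(175.7),3)
t=imaging.snapshot("top");s=imaging.snapshot("side")
crop(s,"s2",200,60,360,220,4);crop(t,"t2",110,210,230,310,5)
E
```

```text
t: 2.6
eef_pos: [479.5, 353.2, 127.7]
eef_rot: [179.8, 0.0, 175.7]
force: [0.8, -0.2, -0.7]
opening: 0.997
n 3 min 0.03 dw [-1.0076  0.294  -0.6857] rv deg [ 0.1864  0.0434 -0.0191]
[0.001, 0.0, -0.0, 0.0003, 0.0001, 0.0002]
[0.001, 0.0, -0.0, 0.0003, 0.0001, 0.0002]
[0.001, 0.0, -0.0, 0.0003, 0.0001, 0.0002]
```

View pics/s2.png

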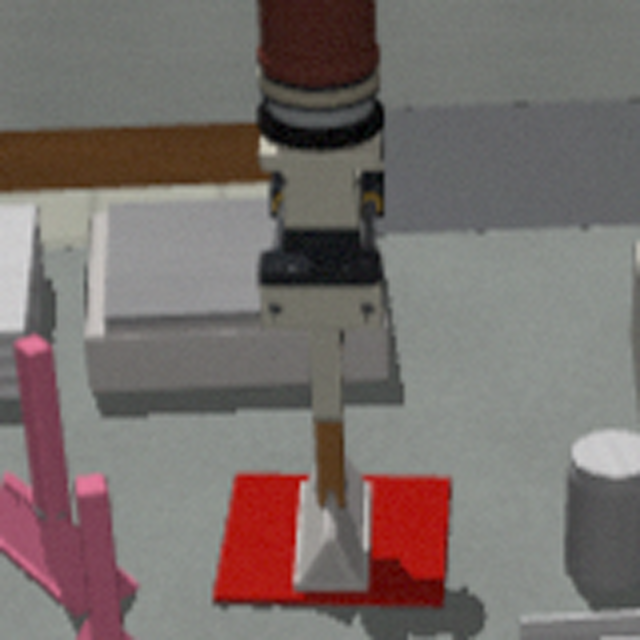

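View pics/t2.png

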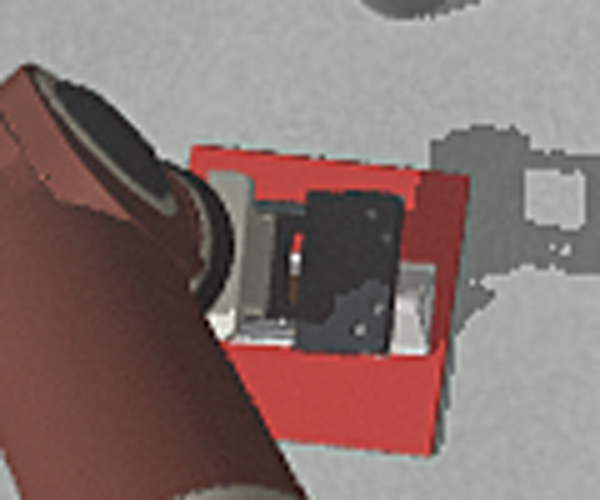

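The near finger covers the handle at crop (327,400), centred on its x, and the handle sits between the jaws. Now I'll close the gripper.

```bash
python3 -m creep '[[0,0,0,0,0,0,0],[0,0,0,0,0,0,0],[0,0,0,0,0,0,0],[0,0,0,0,0,0,0],[0,0,0,0,0,0,0],[0,0,0,0,0,0,0]]' 58; python3 -m creep '[[0,0,0,0,0,0,0],[0,0,0,0,0,0,0]]'
```

```text
t: 3.3
eef_pos: [478.5, 353.1, 126.5]
eef_rot: [179.9, -0.1, 175.7]
force: [-0.1, 0.0, -0.2]
opening: 0.534
t: 3.5
eef_pos: [478.5, 353.1, 126.5]
eef_rot: [179.9, -0.1, 175.7]
force: [0.2, -0.6, -0.2]
opening: 0.36
```

```bash
python3 -m creep '[[0,0,0,0,0,0,0],[0,0,0,0,0,0,0],[0,0,0,0,0,0,0],[0,0,0,0,0,0,0]]'
python3 - <<'E'
from h import *
# target waypoint: high, front of sheet, lean 0
P,Rt=edge_tcp(560,54,150,0,180.4)
plan(P,Rt,8)
P,Rt=edge_tcp(600,54,100,40,180.4); print(P)
E
```

```text
t: 3.9
eef_pos: [478.4, 352.7, 126.3]
eef_rot: [179.9, -0.1, 175.7]
force: [0.4, -0.2, -0.6]
opening: 0.234
n 8 min 6.96 dw [ 105.5957 -298.5565  144.6617] rv deg [ 0.0796 -0.0804 -4.6919]
[0.0, -0.0, -0.01, -0.0159, -0.0362, -0.0182]
[0.0, -0.0, -0.01, -0.0156, -0.0364, -0.0181]
[0.0, -0.0, -0.01, -0.0152, -0.0365, -0.0181]
[0.0, -0.0, -0.01, -0.0148, -0.0367, -0.0181]
[0.0, -0.0, -0.01, -0.0144, -0.0368, -0.0181]
[0.0, -0.0, -0.01, -0.0141, -0.037, -0.0181]
[0.0, -0.0, -0.01, -0.0137, -0.0371, -0.0181]
[0.0, -0.0, -0.01, -0.0133, -0.0373, -0.0181]
[540.6092  53.5854 208.1183]
```

Opening 0.234 is about 22 mm, so the handle is held. Lifting.

```bash
python3 -m creep '[[0,0,0,0,0,-0.02,0],[0,0,0,0,0,-0.04,0],[0,0,0,0,0,-0.04,0],[0,0,0,0,0,-0.03,0],[0,0,0,0,0,0,0],[0,0,0,0,0,0,0],[0,0,0,0,0,0,0]]'
python3 - <<'E'
from h import *
P,Rt=edge_tcp(560,54,150,0,180.4)
plan(P,Rt,8)
s=imaging.snapshot("side")
crop(s,"s3",200,60,360,220,4)
E
```

```text
t: 4.6
eef_pos: [477.4, 351.8, 254.0]
eef_rot: [-179.9, -0.3, 175.7]
force: [-0.9, -1.0, -4.0]
opening: 0.232
n 8 min 6.33 dw [ 106.6472 -297.6008   17.0118] rv deg [-0.0817 -0.2875 -4.6756]
[-0.0, -0.001, -0.01, -0.0161, -0.0361, -0.0021]
[-0.0, -0.001, -0.01, -0.0157, -0.0363, -0.0021]
[-0.0, -0.001, -0.01, -0.0153, -0.0364, -0.0021]
[-0.0, -0.001, -0.01, -0.0149, -0.0366, -0.0021]
[-0.0, -0.001, -0.01, -0.0146, -0.0367, -0.0021]
[-0.0, -0.001, -0.01, -0.0142, -0.0369, -0.0021]
[-0.0, -0.001, -0.01, -0.0138, -0.037, -0.0021]
[-0.0, -0.001, -0.01, -0.0134, -0.0372, -0.0021]
```

View pics/s3.png

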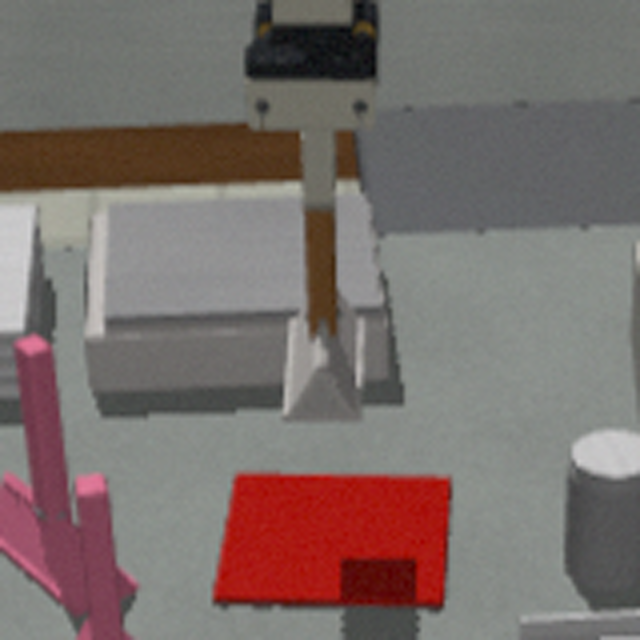

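```bash
python3 -m creep '[[0,0,-0.01,-0.013,-0.036,-0.002,0],[0,0,-0.01,-0.013,-0.036,-0.002,0],[0,0,-0.01,-0.013,-0.036,-0.002,0],[0,0,-0.01,-0.013,-0.037,-0.002,0],[0,0,-0.01,-0.012,-0.037,-0.002,0],[0,0,-0.01,-0.012,-0.037,-0.002,0],[0,0,-0.01,-0.012,-0.037,-0.002,0],[0,0,-0.01,-0.012,-0.037,-0.002,0]]';python3 -m creep '[[0,0,0,0,0,0,0],[0,0,0,0,0,0,0],[0,0,0,0,0,0,0]]'
python3 - <<'E'
from h import *
import h; h.GRIP=139.3
P,Rt=edge_tcp(590,54,108,40,180.4)
plan(P,Rt,6)
E
```

```text
t: 5.45
eef_pos: [566.4, 54.4, 270.1]
eef_rot: [179.9, -0.3, -179.7]
force: [1.4, 0.5, -2.6]
opening: 0.23
t: 5.75
eef_pos: [566.1, 57.7, 270.6]
eef_rot: [179.8, -0.2, -179.6]
force: [0.7, 1.0, -2.8]
opening: 0.234
n 6 min 4.68 dw [-35.055   -4.1159 -55.059 ] rv deg [  0.19   -40.2064  -0.0475]
[0.001, -0.117, -0.0, 0.0058, -0.0007, 0.0092]
[0.001, -0.117, -0.0, 0.0068, -0.0007, 0.0085]
[0.001, -0.117, -0.0, 0.0078, -0.0007, 0.0076]
[0.001, -0.117, -0.0, 0.0086, -0.0007, 0.0066]
[0.001, -0.117, -0.0, 0.0093, -0.0007, 0.0056]
[0.001, -0.117, -0.0, 0.0099, -0.0006, 0.0045]
```

```bash
python3 -m creep '[[0,-0.117,0,0.006,-0.001,0.009,0],[0,-0.117,0,0.007,-0.001,0.008,0],[0,-0.117,0,0.008,-0.001,0.008,0],[0,-0.117,0,0.009,-0.001,0.007,0],[0,-0.117,0,0.009,0,0.006,0],[0,-0.117,0,0.010,0,0.004,0],[0,0,0,0,0,0,0],[0,0,0,0,0,0,0]]';python3 -m creep '[[0,0,0,0,0,0,0],[0,0,0,0,0,0,0]]'
python3 - <<'E'
from h import *
import h; h.GRIP=139.3
P,Rt=edge_tcp(590,54,108,40,180.4)
plan(P,Rt)
s=imaging.snapshot("side");t=imaging.snapshot("top")
crop(s,"s4",270,90,480,330,3);crop(t,"t4",225,110,385,290,4)
P0,_=edge_tcp(0,0,0,40,180.4); st=bot.get_state(); print("edge",st['eef_pos']-P0)
E
```

```text
t: 6.55
eef_pos: [540.7, 50.2, 231.4]
eef_rot: [-179.3, 34.4, -179.6]
force: [1.1, 0.6, -2.0]
opening: 0.231
t: 6.75
eef_pos: [541.1, 48.1, 231.4]
eef_rot: [-179.3, 34.4, -179.8]
force: [0.3, -0.4, -2.6]
opening: 0.234
n 1 min 0.66 dw [-10.0715   5.4567 -15.8326] rv deg [-0.8876 -5.5746 -0.149 ]
[-0.015, -0.097, -0.003, 0.0172, 0.0056, 0.0073]
edge [599.7206  48.202  123.5732]
```

View pics/s4.png

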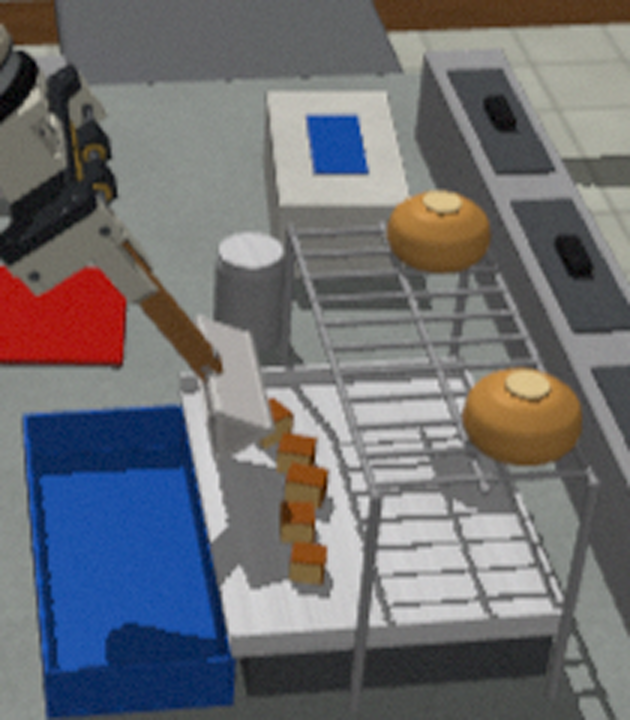

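View pics/t4.png

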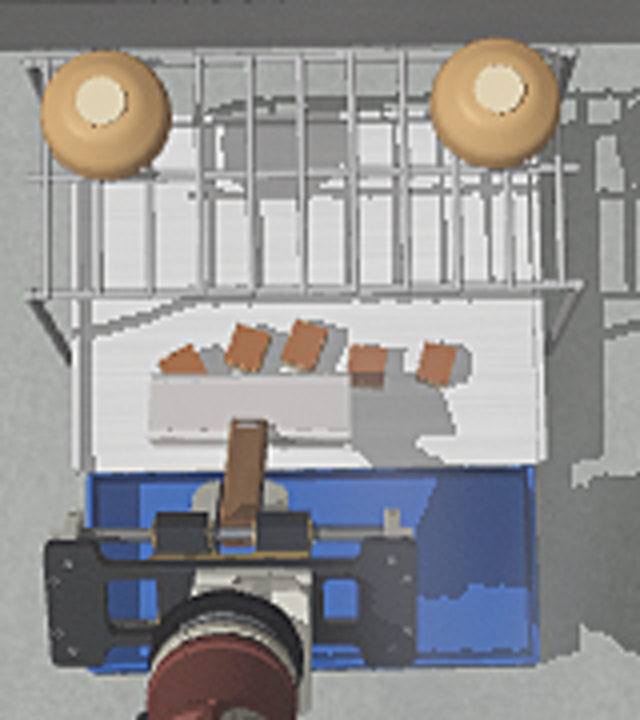

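Run:
```python
from h import *
import h; h.GRIP=139.3
st=bot.get_state();print(st['q'],st['eef_rot'])
P0,_=edge_tcp(0,0,0,34.4,180.4);print("edge",st['eef_pos']-P0)
P,Rt=edge_tcp(590,54,98,40,180.4)
plan(P,Rt)
```

```text
[-24.6041  14.7045  16.2966 128.3617  31.5949   4.2949  49.0256] [-179.2321   34.3989 -179.8402]
edge [588.9414  48.1268 118.3348]
n 1 min 0.66 dw [ -9.7206   5.798  -25.5732] rv deg [-0.9126 -5.6023 -0.1538]
[-0.016, -0.098, -0.003, 0.0225, 0.006, 0.0155]
```

Run:
```python
from h import *
import h; h.GRIP=139.3
P,Rt=edge_tcp(655,54,97,38,180.4)
plan(P,Rt,4)
```

```text
n 4 min 1.28 dw [ 59.0698   5.8245 -24.5816] rv deg [-0.9095 -3.6024 -0.1697]
[-0.004, -0.016, -0.001, -0.0087, 0.0016, 0.0134]
[-0.004, -0.016, -0.001, -0.0085, 0.0015, 0.0135]
[-0.004, -0.016, -0.001, -0.0083, 0.0015, 0.0137]
[-0.004, -0.016, -0.001, -0.0081, 0.0014, 0.0138]
```

```bash
python3 -m creep '[[-0.004,0,-0.001,-0.009,0.0015,0.013,0],[-0.004,-0.01,-0.001,-0.0085,0.0015,0.0135,0],[-0.004,-0.025,-0.001,-0.008,0.0015,0.0135,0],[-0.004,-0.028,0,-0.008,0.0015,0.014,0],[0,0,0,0,0,0,0],[0,0,0,0,0,0,0],[0,0,0,0,0,0,0]]'
python3 - <<'E'
from h import *
import h; h.GRIP=139.3
st=bot.get_state();print(st['q'],st['eef_rot'])
P0,_=edge_tcp(0,0,0,st['eef_rot'][1],180.4);print("edge",st['eef_pos']-P0)
P,Rt=edge_tcp(680,54,93,38,180.4)
plan(P,Rt,3)
E
```

```text
t: 7.55
eef_pos: [594.9, 53.9, 217.9]
eef_rot: [-179.8, 36.4, -179.6]
force: [-0.5, 0.1, -2.8]
opening: 0.229
[-21.3174  20.2522  14.2678 123.8514  53.2786   0.8443  27.7874] [-179.8029   36.357  -179.6032]
edge [646.8872  54.2166 106.8378]
n 3 min 0.67 dw [ 29.9485  -0.2387 -15.3741] rv deg [-0.199  -1.643   0.0003]
[-0.001, -0.01, 0.0, -0.005, -0.0001, 0.01]
[-0.001, -0.01, 0.0, -0.0049, -0.0001, 0.0101]
[-0.001, -0.01, 0.0, -0.0048, -0.0001, 0.0101]
```

Run:
```python
from h import *
import h; h.GRIP=139.3
P,Rt=edge_tcp(680,54,92,35,180.4)
plan(P,Rt,3)
```

```text
n 3 min 0.77 dw [ 35.7586  -0.1982 -13.6378] rv deg [-0.199  1.357 -0.005]
[-0.001, 0.008, -0.0, -0.0069, -0.0001, 0.0107]
[-0.001, 0.008, -0.0, -0.007, -0.0001, 0.0107]
[-0.001, 0.008, -0.0, -0.0071, -0.0001, 0.0106]
```

```bash
python3 -m creep '[[0,0.008,0,-0.007,0,0.0107,0],[0,0.008,0,-0.007,0,0.0107,0],[0,0.008,0,-0.007,0,0.0107,0],[0,0,0,0,0,0,0],[0,0,0,0,0,0,0],[0,0,0,0,0,0,0]]'
python3 - <<'E'
from h import *
import h; h.GRIP=139.3
st=bot.get_state();print(st['q'],st['eef_rot'])
P0,_=edge_tcp(0,0,0,st['eef_rot'][1],180.4);print("edge",st['eef_pos']-P0)
s=imaging.snapshot("side");t=imaging.snapshot("top")
crop(s,"s5",290,150,470,310,4);crop(t,"t5",225,130,385,280,4)
E
```

```text
t: 8.15
eef_pos: [630.3, 54.3, 204.3]
eef_rot: [-179.8, 35.0, -179.5]
force: [-0.2, 0.3, -2.6]
opening: 0.228
[-11.8092  23.7892   2.9734 118.4369  52.4547   5.2711  29.8893] [-179.7676   34.9747 -179.5402]
edge [679.6048  54.6015  91.9845]
```

View pics/s5.png

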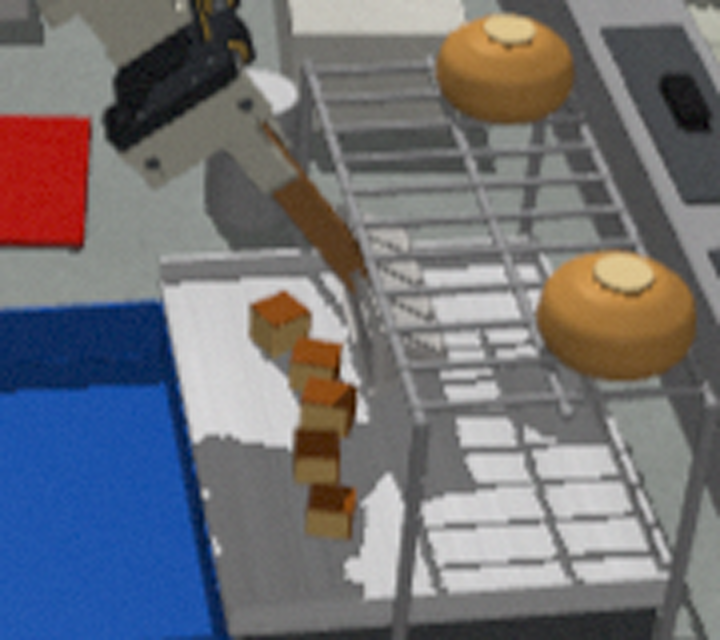

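View pics/t5.png

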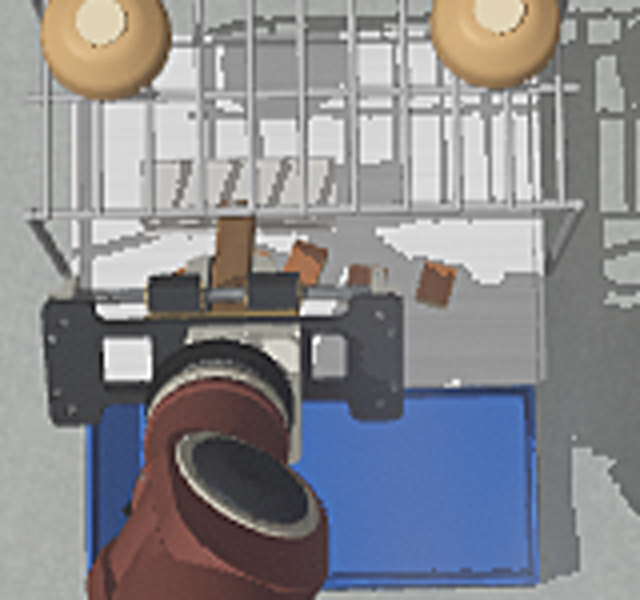

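The head is behind the chunks and under the rack (side crop ~400,290), and the chunks haven't moved. I'll lower the edge next, easing the lean to 31°.

Run:
```python
from h import *
import h; h.GRIP=139.3
P,Rt=edge_tcp(680,54,64,31,180.4)
plan(P,Rt,4)
```

```text
n 4 min 0.53 dw [  8.0442  -0.8478 -25.0423] rv deg [-0.1807  4.0037  0.0644]
[-0.001, 0.017, 0.0, 0.0019, -0.0002, 0.0063]
[-0.001, 0.017, 0.0, 0.0018, -0.0002, 0.0063]
[-0.001, 0.017, 0.0, 0.0017, -0.0002, 0.0063]
[-0.001, 0.017, 0.0, 0.0016, -0.0002, 0.0064]
```

```bash
python3 -m creep '[[0,0.012,0,0.002,0,0.006,0],[0,0.016,0,0.002,0,0.0065,0],[0,0.02,0,0.0015,0,0.0065,0],[0,0.02,0,0.0015,0,0.0065,0],[0,0,0,0,0,0,0],[0,0,0,0,0,0,0],[0,0,0,0,0,0,0]]'
python3 - <<'E'
from h import *
import h; h.GRIP=139.3
st=bot.get_state();print(st['q'],st['eef_rot'])
P0,_=edge_tcp(0,0,0,st['eef_rot'][1],180.4);print("edge",st['eef_pos']-P0)
P,Rt=edge_tcp(680,54,61.5,31,180.4)
plan(P,Rt,1)
s=imaging.snapshot("side")
crop(s,"s6",290,150,470,310,4)
E
```

```text
t: 8.95
eef_pos: [639.4, 54.4, 179.4]
eef_rot: [-179.8, 31.1, -179.5]
force: [-0.2, 0.4, -2.3]
opening: 0.234
[ -4.1877  27.0733  -7.0078 115.1445  49.176   10.718   34.395 ] [-179.7821   31.1278 -179.5467]
edge [681.0862  54.6652  63.9935]
n 1 min 0.05 dw [-0.8287 -0.6634 -2.4009] rv deg [-0.1904  0.1279  0.0454]
[-0.003, 0.002, 0.001, 0.002, -0.0007, 0.0016]
```

View pics/s6.png

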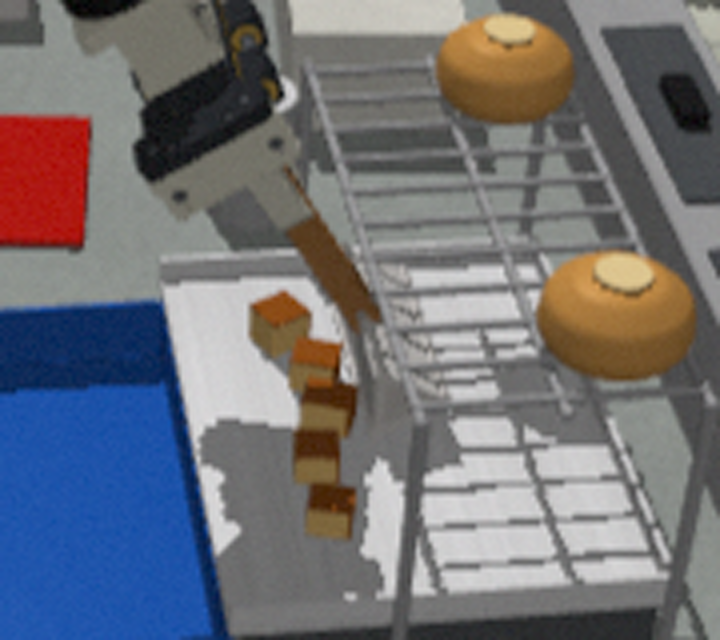

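Run:
```python
from h import *
import h; h.GRIP=139.3
P,Rt=edge_tcp(620,54,61.8,29,180.2)
plan(P,Rt,5)
```

```text
n 5 min 1.14 dw [-56.7504  -0.5618  -0.7887] rv deg [-0.0918  2.1311  0.2255]
[-0.0, 0.007, 0.001, 0.0098, -0.0, -0.0057]
[-0.0, 0.007, 0.001, 0.0098, -0.0, -0.0057]
[-0.0, 0.007, 0.001, 0.0099, -0.0001, -0.0056]
[-0.0, 0.007, 0.001, 0.0099, -0.0001, -0.0055]
[-0.0, 0.007, 0.001, 0.01, -0.0001, -0.0054]
```

```bash
python3 -m creep '[[0,0,0,0.002,0,0.0015,0],[0,0.007,0,0.0098,0,-0.0057,0],[0,0.007,0,0.0098,0,-0.0057,0],[0,0.007,0,0.0098,0,-0.0056,0],[0,0.007,0,0.0099,0,-0.0055,0],[0,0.007,0,0.010,0,-0.0054,0],[0,0,0,0,0,0,0],[0,0,0,0,0,0,0]]'
python3 - <<'E'
from h import *
import h; h.GRIP=139.3
st=bot.get_state();print(st['q'],st['eef_rot'])
P0,_=edge_tcp(0,0,0,st['eef_rot'][1],180.4);print("edge",st['eef_pos']-P0)
P,Rt=edge_tcp(568,54,61.8,25,180.2)
plan(P,Rt,5)
s=imaging.snapshot("side")
crop(s,"s7",270,150,450,310,4)
E
```

```text
t: 9.8
eef_pos: [581.3, 54.4, 177.3]
eef_rot: [-179.8, 29.2, -179.5]
force: [-7.8, -0.3, 11.2]
opening: 0.234
[ -6.5271  23.2722  -4.9341 121.9835  49.789    9.2509  32.2326] [-179.8003   29.1676 -179.5469]
edge [618.9369  54.6367  60.5238]
n 5 min 0.85 dw [-42.3539  -0.4753   3.7054] rv deg [-0.0843  4.1679  0.2181]
[-0.0, 0.015, 0.001, 0.007, -0.0, -0.0048]
[-0.0, 0.015, 0.001, 0.0071, -0.0, -0.0047]
[-0.0, 0.015, 0.001, 0.0072, -0.0001, -0.0046]
[-0.0, 0.015, 0.001, 0.0072, -0.0001, -0.0045]
[-0.0, 0.015, 0.001, 0.0073, -0.0001, -0.0044]
```

View pics/s7.png

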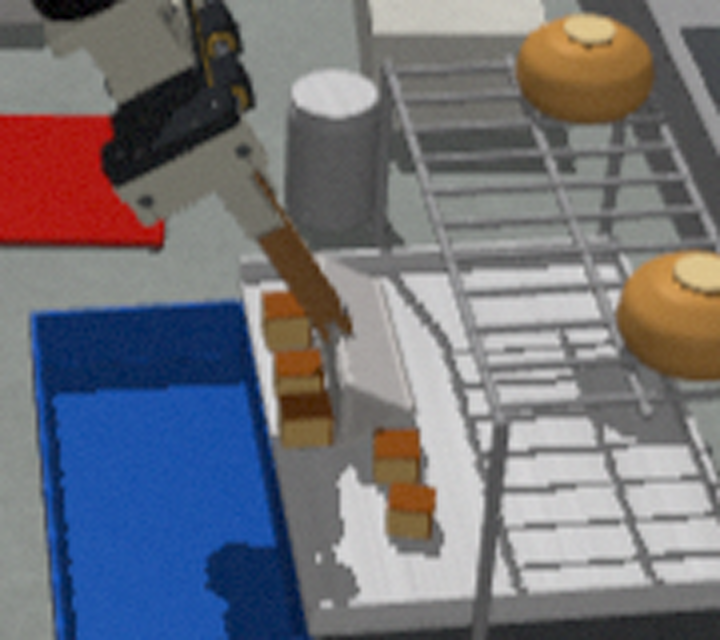

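Three chunks are being pushed flat against the face, and chunks 3 and 4 haven't moved. The edge drags on the sheet at about 11 N, so I'll raise it a little and finish the stroke.

```bash
python3 -m creep '[[0,0.015,0,0.0068,0,-0.0060,0],[0,0.015,0,0.0071,0,-0.0048,0],[0,0.015,0,0.0072,0,-0.0046,0],[0,0.015,0,0.0073,0,-0.0046,0],[0,0.015,0,0.0074,0,-0.0045,0],[0,0,0,0,0,0,0],[0,0,0,0,0,0,0]]'
python3 - <<'E'
from h import *
import h; h.GRIP=139.3
st=bot.get_state();print(st['q'],st['eef_rot'])
P0,_=edge_tcp(0,0,0,st['eef_rot'][1],180.4);print("edge",st['eef_pos']-P0)
s=imaging.snapshot("side")
crop(s,"s8",270,150,450,310,4)
E
```

```text
t: 10.55
eef_pos: [538.8, 53.4, 181.1]
eef_rot: [-179.8, 24.8, -179.6]
force: [0.2, -0.5, -3.5]
opening: 0.236
[  1.2418  20.8345 -15.6831 123.6056  42.7189  15.8428  38.7844] [-179.7844   24.7803 -179.597 ]
edge [567.3867  53.6116  61.7978]
```

View pics/s8.png

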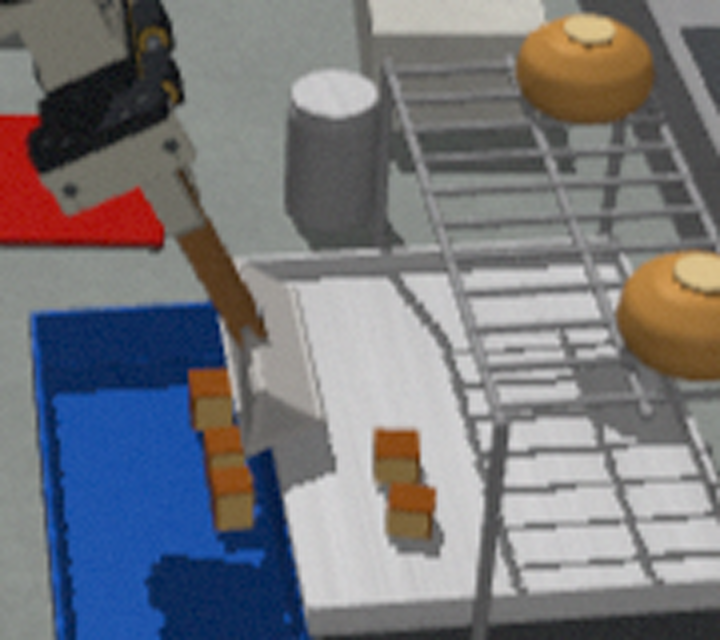

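Three chunks are in the pan. Now the other two: raise, shift across and go in again.

Run:
```python
from h import *
import h; h.GRIP=139.3
P,Rt=edge_tcp(600,-48,102,30,180.4)
plan(P,Rt,5)
```

```text
n 5 min 2.21 dw [  21.672  -101.8413   37.0293] rv deg [-0.2057 -5.203   0.0203]
[-0.001, -0.018, 0.0, -0.0069, -0.0204, -0.0049]
[-0.001, -0.018, 0.0, -0.007, -0.0204, -0.0048]
[-0.001, -0.018, 0.0, -0.0071, -0.0204, -0.0047]
[-0.001, -0.018, 0.0, -0.0072, -0.0204, -0.0046]
[-0.001, -0.018, 0.0, -0.0073, -0.0204, -0.0044]
```

```bash
python3 -m creep '[[0,-0.018,0,-0.007,-0.0204,-0.005,0],[0,-0.018,0,-0.007,-0.0204,-0.005,0],[0,-0.018,0,-0.007,-0.0204,-0.0047,0],[0,-0.018,0,-0.0072,-0.0204,-0.0046,0],[0,-0.018,0,-0.0073,-0.0204,-0.0044,0],[0,0,0,0,0,0,0],[0,0,0,0,0,0,0],[0,0,0,0,0,0,0]]'
python3 - <<'E'
from h import *
import h; h.GRIP=139.3
st=bot.get_state();print(st['q'],st['eef_rot'])
P0,_=edge_tcp(0,0,0,st['eef_rot'][1],180.4);print("edge",st['eef_pos']-P0)
P,Rt=edge_tcp(668,-50,93,32.5,180.4)
plan(P,Rt,5)
E
```

```text
t: 11.4
eef_pos: [560.3, -46.6, 218.5]
eef_rot: [-179.8, 29.9, -179.5]
force: [-0.0, -0.6, -2.4]
opening: 0.236
[ 24.0372  19.1255 -26.6112 122.1598  37.4422  12.9907  56.8584] [-179.8266   29.9276 -179.459 ]
edge [599.498  -46.3134 102.3138]
n 5 min 1.29 dw [ 63.3249  -3.7227 -11.1911] rv deg [-0.1003 -2.5722  0.1245]
[-0.0, -0.009, 0.0, -0.0099, -0.0008, 0.0083]
[-0.0, -0.009, 0.0, -0.0098, -0.0008, 0.0083]
[-0.0, -0.009, 0.0, -0.0097, -0.0008, 0.0084]
[-0.0, -0.009, 0.0, -0.0096, -0.0008, 0.0085]
[-0.0, -0.009, 0.0, -0.0096, -0.0008, 0.0086]
```

```bash
python3 -m creep '[[0,-0.009,0,-0.0099,-0.0008,0.0083,0],[0,-0.009,0,-0.0098,-0.0008,0.0083,0],[0,-0.009,0,-0.0097,-0.0008,0.0084,0],[0,-0.009,0,-0.0096,-0.0008,0.0085,0],[0,-0.009,0,-0.0096,-0.0008,0.0086,0],[0,0,0,0,0,0,0],[0,0,0,0,0,0,0],[0,0,0,0,0,0,0]]'
python3 - <<'E'
from h import *
import h; h.GRIP=139.3
st=bot.get_state();print(st['q'],st['eef_rot'])
P0,_=edge_tcp(0,0,0,st['eef_rot'][1],180.4);print("edge",st['eef_pos']-P0)
P,Rt=edge_tcp(668,-50,62.5,30.5,180.2)
plan(P,Rt,5)
s=imaging.snapshot("side")
crop(s,"s9",270,150,450,310,4)
E
```

```text
t: 12.2
eef_pos: [623.3, -51.7, 207.7]
eef_rot: [-179.8, 32.5, -179.6]
force: [-0.6, 1.0, -2.8]
opening: 0.236
[ 18.3144  24.1641 -20.0301 116.5839  41.3893  10.3378  53.7325] [-179.7821   32.506  -179.5543]
edge [667.7449 -51.4036  93.3635]
n 5 min 0.59 dw [  4.2842   1.5727 -29.3792] rv deg [-0.0895  2.0064  0.2056]
[-0.0, 0.007, 0.001, 0.0024, 0.0003, 0.0054]
[-0.0, 0.007, 0.001, 0.0024, 0.0003, 0.0054]
[-0.0, 0.007, 0.001, 0.0024, 0.0003, 0.0054]
[-0.0, 0.007, 0.001, 0.0023, 0.0003, 0.0055]
[-0.0, 0.007, 0.001, 0.0023, 0.0003, 0.0055]
```

View pics/s9.png

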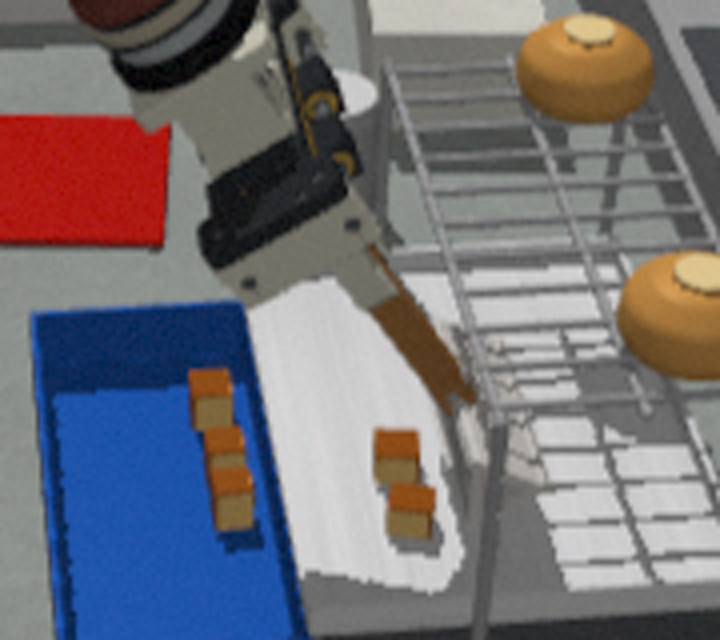

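```bash
python3 -m creep '[[0,0.007,0,0.0024,0,0.0054,0],[0,0.007,0,0.0024,0,0.0054,0],[0,0.007,0,0.0024,0,0.0054,0],[0,0.007,0,0.0023,0,0.0055,0],[0,0.007,0,0.0023,0,0.0055,0],[0,0,0,0,0,0,0],[0,0,0,0,0,0,0],[0,0,0,0,0,0,0]]'
python3 - <<'E'
from h import *
import h; h.GRIP=139.3
st=bot.get_state();print(st['eef_rot'])
P0,_=edge_tcp(0,0,0,st['eef_rot'][1],180.4);print("edge",st['eef_pos']-P0)
P,Rt=edge_tcp(566,-50,62,25,180.2)
plan(P,Rt,8)
s=imaging.snapshot("side")
crop(s,"s10",270,150,450,310,4)
E
```

```text
t: 13.05
eef_pos: [628.3, -51.7, 178.8]
eef_rot: [-179.8, 30.6, -179.6]
force: [0.3, 0.4, -2.9]
opening: 0.232
[-179.7958   30.5719 -179.556 ]
edge [668.8277 -51.3884  62.9991]
n 8 min 1.83 dw [-91.395    1.5698   2.3884] rv deg [-0.0903  5.5723  0.2061]
[-0.0, 0.012, 0.0, 0.0097, 0.0003, -0.0061]
[-0.0, 0.012, 0.0, 0.0098, 0.0003, -0.0059]
[-0.0, 0.012, 0.0, 0.0098, 0.0003, -0.0058]
[-0.0, 0.012, 0.0, 0.0099, 0.0003, -0.0057]
[-0.0, 0.012, 0.0, 0.01, 0.0003, -0.0056]
[-0.0, 0.012, 0.0, 0.01, 0.0002, -0.0055]
[-0.0, 0.012, 0.0, 0.0101, 0.0002, -0.0053]
[-0.0, 0.012, 0.0, 0.0102, 0.0002, -0.0052]
```

View pics/s10.png

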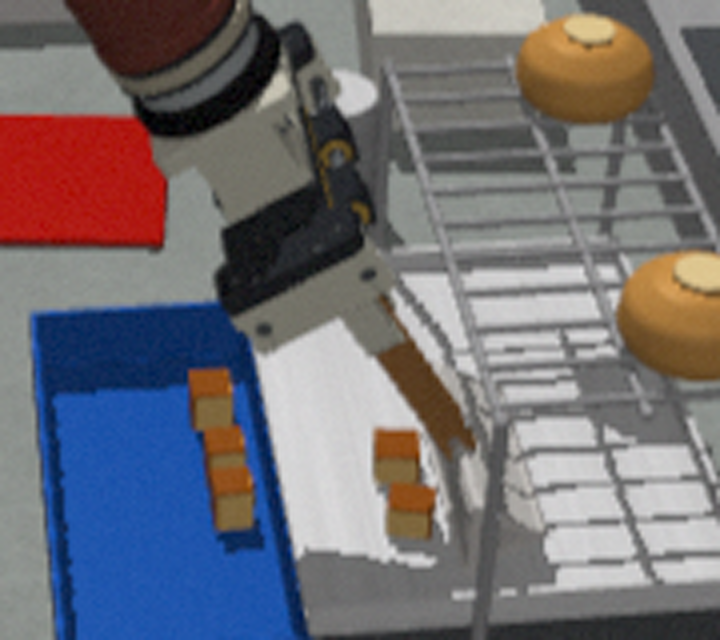

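```bash
python3 -m creep '[[0,0.012,0,0.0097,0.0003,-0.0060,0],[0,0.012,0,0.0098,0.0003,-0.0059,0],[0,0.012,0,0.0098,0.0003,-0.0058,0],[0,0.012,0,0.0099,0.0003,-0.0057,0],[0,0.012,0,0.010,0,-0.0056,0],[0,0.012,0,0.010,0,-0.0055,0],[0,0.012,0,0.0101,0,-0.0054,0],[0,0.012,0,0.0102,0,-0.0053,0]]';python3 -m creep '[[0,0,0,0,0,0,0],[0,0,0,0,0,0,0]]'
python3 - <<'E'
from h import *
import h; h.GRIP=139.3
st=bot.get_state();print(st['eef_rot'])
P0,_=edge_tcp(0,0,0,st['eef_rot'][1],180.4);print("edge",st['eef_pos']-P0)
s=imaging.snapshot("side")
crop(s,"s11",270,150,450,310,4)
E
```

```text
t: 13.9
eef_pos: [535.6, -51.2, 181.0]
eef_rot: [-179.8, 25.0, -179.6]
force: [-0.3, 0.4, -2.1]
opening: 0.23
t: 14.1
eef_pos: [536.9, -51.1, 181.2]
eef_rot: [-179.8, 25.1, -179.6]
force: [0.1, 0.1, -3.6]
opening: 0.233
[-179.8151   25.0924 -179.5935]
edge [566.1746 -50.9128  62.0802]
```

View pics/s11.png

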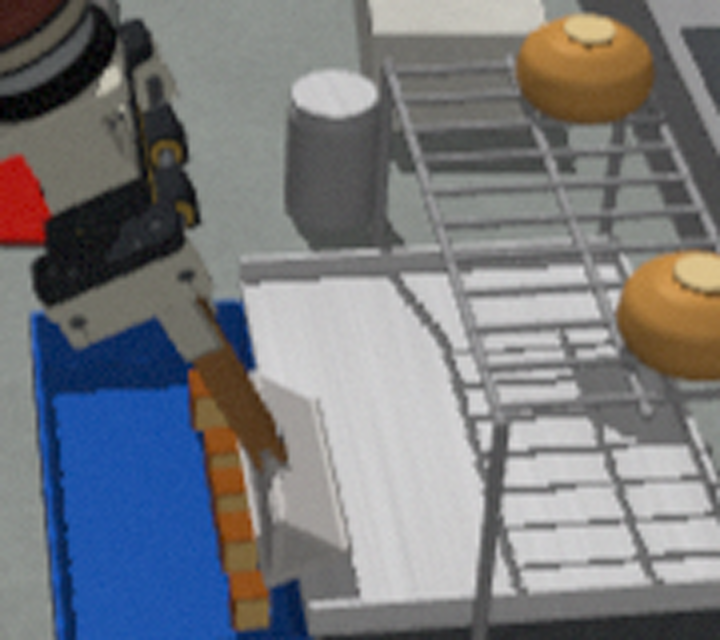

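All five chunks are in the pan and the sheet is clear. Next I'll lift, straighten up and go back to the mat.

Run:
```python
from h import *
plan([530,-40,265],down(180),5)
```

```text
n 5 min 2.92 dw [-7.1946 11.1036 83.8038] rv deg [-0.0907 25.1033  0.359 ]
[-0.0, 0.088, 0.001, -0.0058, 0.0022, -0.0158]
[-0.0, 0.088, 0.001, -0.0044, 0.0022, -0.0162]
[-0.0, 0.088, 0.001, -0.003, 0.0022, -0.0166]
[-0.0, 0.088, 0.001, -0.0015, 0.0022, -0.0168]
[-0.0, 0.088, 0.001, -0.0, 0.0022, -0.0168]
```

```bash
python3 -m creep '[[0,0.03,0,-0.0075,0.002,-0.016,0],[0,0.10,0,-0.006,0.002,-0.0165,0],[0,0.10,0,-0.004,0.002,-0.0168,0],[0,0.10,0,-0.002,0.002,-0.017,0],[0,0.108,0.003,0,0.002,-0.017,0],[0,0,0,0,0,0,0],[0,0,0,0,0,0,0],[0,0,0,0,0,0,0]]'
python3 - <<'E'
from h import *
st=bot.get_state();print(st['q'])
plan([480,354.5,262],down(175.7),10)
E
```

```text
t: 14.95
eef_pos: [529.7, -41.1, 265.9]
eef_rot: [-179.8, -0.1, -179.8]
force: [-1.2, 1.0, -2.7]
opening: 0.234
[ 29.8415  26.7491 -42.217   96.2629  19.7415  64.7842  72.2746]
n 10 min 7.97 dw [-49.742  395.5663  -3.9313] rv deg [-0.215  -0.1064  4.4864]
[-0.0, -0.0, 0.008, 0.0048, 0.0396, 0.0003]
[-0.0, -0.0, 0.008, 0.0052, 0.0395, 0.0003]
[-0.0, -0.0, 0.008, 0.0055, 0.0395, 0.0003]
[-0.0, -0.0, 0.008, 0.0058, 0.0394, 0.0003]
[-0.0, -0.0, 0.008, 0.0061, 0.0394, 0.0003]
[-0.0, -0.0, 0.008, 0.0064, 0.0394, 0.0003]
[-0.0, -0.0, 0.008, 0.0067, 0.0393, 0.0003]
[-0.0, -0.0, 0.008, 0.007, 0.0392, 0.0004]
[-0.0, -0.0, 0.008, 0.0073, 0.0392, 0.0004]
[-0.0, -0.0, 0.008, 0.0076, 0.0391, 0.0004]
```

```bash
python3 -m creep '[[0,0,0.008,0.005,0.0395,0,0],[0,0,0.008,0.005,0.0395,0,0],[0,0,0.008,0.0055,0.0395,0,0],[0,0,0.008,0.006,0.0395,0,0],[0,0,0.008,0.006,0.0395,0,0],[0,0,0.008,0.0065,0.0395,0,0],[0,0,0.008,0.0067,0.039,0,0],[0,0,0.008,0.007,0.039,0,0]]'; python3 -m creep '[[0,0,0.008,0.007,0.039,0,0],[0,0,0.008,0.0075,0.039,0,0],[0,0,0,0,0,0,0],[0,0,0,0,0,0,0],[0,0,0,0,0,0,0],[0,0,0,0,0,0,0]]'
python3 - <<'E'
from h import *
st=bot.get_state();print(st['q'])
plan([480,354.5,140],down(175.7),4)
s=imaging.snapshot("side");t=imaging.snapshot("top")
crop(s,"s12",200,60,360,220,4);crop(t,"t12",110,210,230,310,5)
E
```

```text
t: 15.75
eef_pos: [490.2, 275.8, 265.5]
eef_rot: [-179.8, -0.0, 176.5]
force: [-0.1, -0.3, -2.5]
opening: 0.235
t: 16.35
eef_pos: [482.6, 352.0, 265.8]
eef_rot: [-179.7, -0.0, 175.4]
force: [0.2, 0.3, -2.3]
opening: 0.23
[-14.5819  32.8053 -40.2889  85.787   22.0954  69.7269  27.2789]
n 4 min 2.52 dw [  -2.6425    2.5425 -125.7875] rv deg [-0.268  -0.0025 -0.2787]
[-0.001, -0.0, -0.001, 0.0007, 0.0007, 0.0314]
[-0.001, -0.0, -0.001, 0.0007, 0.0007, 0.0314]
[-0.001, -0.0, -0.001, 0.0007, 0.0007, 0.0314]
[-0.001, -0.0, -0.001, 0.0007, 0.0006, 0.0314]
```

View pics/s12.png

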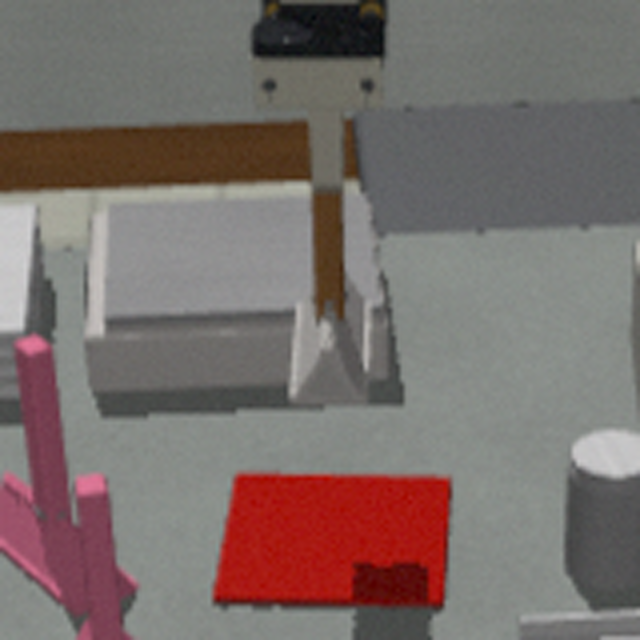

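```bash
python3 -m creep '[[-0.004,0,-0.004,0.0026,0.0026,0.03,0],[0,0,0,0,0,0.032,0],[0,0,0,0,0,0.032,0],[0,0,0,0,0,0.032,0],[0,0,0,0,0,0.006,0],[0,0,0,0,0,0,0],[0,0,0,0,0,0,0],[0,0,0,0,0,0,0]]'
python3 - <<'E'
from h import *
plan([480,354.5,127],down(175.7),4)
s=imaging.snapshot("side")
crop(s,"s13",240,130,330,220,7)
E
```

```text
t: 17.25
eef_pos: [480.3, 358.0, 136.3]
eef_rot: [179.8, 0.1, 175.8]
force: [-0.1, 0.1, -2.2]
opening: 0.231
n 4 min 0.2 dw [-0.3408 -3.5109 -9.2748] rv deg [0.2306 0.1266 0.0909]
[0.001, 0.001, 0.0, 0.0, -0.0009, 0.0023]
[0.001, 0.001, 0.0, 0.0, -0.0009, 0.0023]
[0.001, 0.001, 0.0, 0.0, -0.0009, 0.0023]
[0.001, 0.001, 0.0, 0.0, -0.0009, 0.0023]
```

View pics/s13.png

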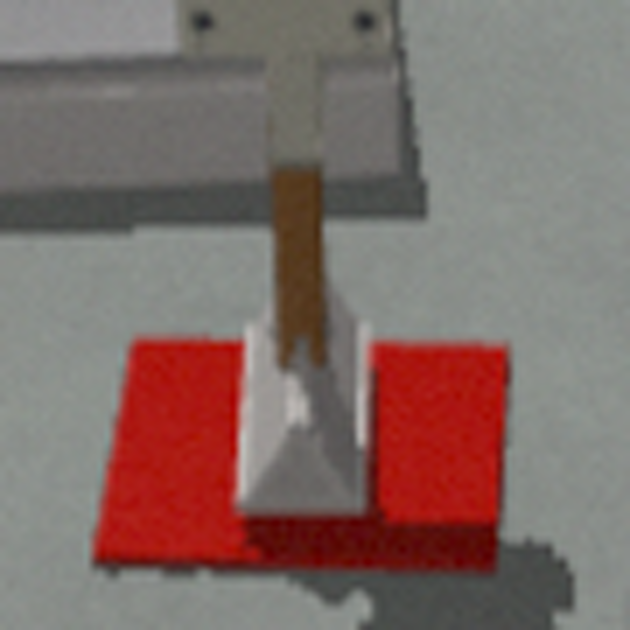

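Upright over the mat with about 9 mm to go.

```bash
python3 -m creep '[[0.002,0.002,0,0,-0.0018,0.003,0],[0.002,0,0,0,-0.0018,0.003,0],[0,0,0,0,0,0.0025,0],[0,0,0,0,0,0.001,0],[0,0,0,0,0,0,0],[0,0,0,0,0,0,0],[0,0,0,0,0,0,0]]'
```

```text
t: 18.0
eef_pos: [479.2, 352.7, 126.6]
eef_rot: [-179.7, -0.1, 175.8]
force: [-2.7, -3.3, 8.7]
opening: 0.231
```

Contact at about 10 N. I'll ease off slightly and open.

```bash
python3 -m creep '[[0,0,0,0,0,-0.0005,0],[0,0,0,0,0,0,0],[0,0,0,0,0,0,0.3],[0,0,0,0,0,0,0.4],[0,0,0,0,0,0,0.6],[0,0,0,0,0,0,1],[0,0,0,0,0,0,1],[0,0,0,0,0,0,1]]' 20;python3 -m creep '[[0,0,0,0,0,0,1],[0,0,0,0,0,0,1],[0,0,0,0,0,0,1],[0,0,0,0,0,0,1],[0,0,0,0,0,0,1],[0,0,0,0,0,0,1],[0,0,0,0,0,0,1],[0,0,0,0,0,0,1]]'
python3 - <<'E'
from h import *
s=imaging.snapshot("side")
crop(s,"s14",200,60,360,220,4)
E
```

```text
t: 18.8
eef_pos: [479.1, 353.4, 125.0]
eef_rot: [-179.8, -0.2, 175.8]
force: [-0.1, -0.1, -0.6]
opening: 0.678
t: 19.6
eef_pos: [479.1, 353.3, 125.2]
eef_rot: [-179.8, -0.1, 175.8]
force: [-0.2, -0.7, -0.0]
opening: 1.0
```

View pics/s14.png

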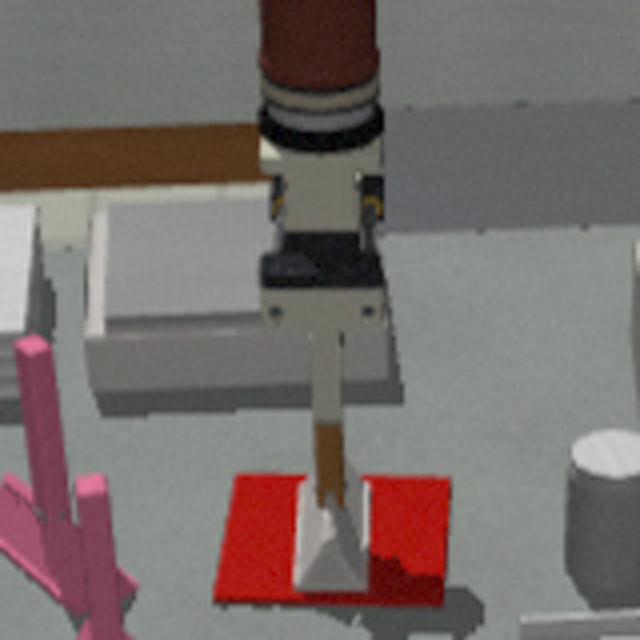

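The scraper stands upright (side crop 330,540) and has been released. Retreating straight up.

```bash
python3 -m creep '[[0,0,0,0,0,-0.015,1],[0,0,0,0,0,-0.025,1],[0,0,0,0,0,-0.03,1],[0,0,0,0,0,-0.03,1],[0,0,0,0,0,-0.03,1],[0,0,0,0,0,-0.02,1],[0,0,0,0,0,0,1],[0,0,0,0,0,0,1]]'; python3 -m creep '[[0,0,0,0.03,0.03,0,1],[0,0,0,0.03,0.03,0,1],[0,0,0,0.03,0.03,0,1],[0,0,0,0.03,0.03,0,1],[0,0,0,0,0,0,1],[0,0,0,0,0,0,1],[0,0,0,0,0,0,1],[0,0,0,0,0,0,1]]'
python3 - <<'E'
from h import *
for n in ("side","top"):
    s=imaging.snapshot(n); cv2.imwrite(f"pics/{n}F.png",s["image"][:,:,::-1])
E
```

```text
t: 20.45
eef_pos: [479.3, 353.6, 275.4]
eef_rot: [-179.8, -0.1, 175.8]
force: [0.1, -0.3, -0.2]
opening: 0.999
t: 21.25
eef_pos: [370.4, 480.5, 274.3]
eef_rot: [-179.7, -0.1, 175.6]
force: [0.5, -0.3, -0.1]
opening: 1.002
```

View pics/sideF.png

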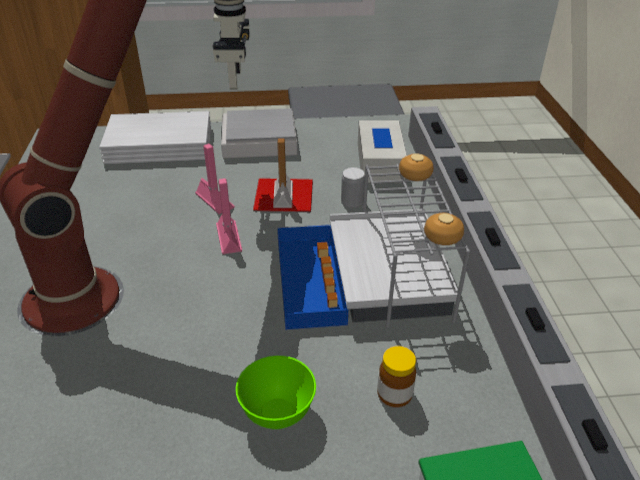

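View pics/topF.png

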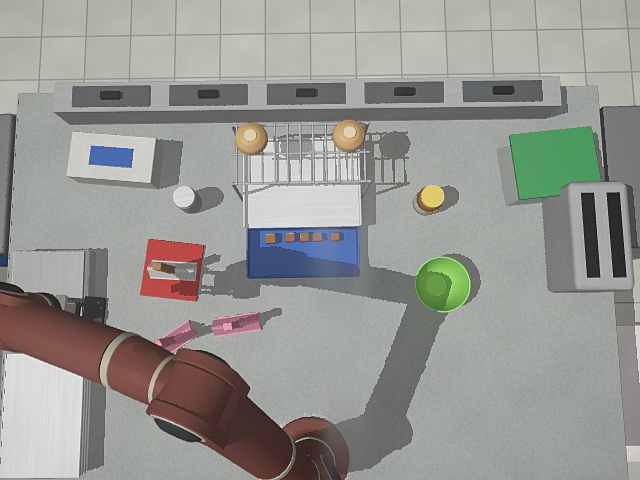

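The final pictures show five chunks in the pan (top 269–335, 237) and the scraper upright on the mat (side 283,175). The rolls, bowl, jar, shaker and pink look-alikes are where they started, and the arm is clear of everything.

```bash
python3 -c "
from cell import close_job
print(close_job())"
```

```text
the job is handed in; nothing more can be done
None
```

All five chunks are in the blue catch pan, and the scraper is standing upright and released on its red mat. I handed the job in at about 21 s of the 58 s allowed.

- **Sweeps:** I gripped the scraper by its handle and leaned it about 30–35° to get under the rack behind the chunks. The row was wider than the scraper, so I swept twice: three chunks, then two.
- **Last checks:** The final side and top pictures show the sheet clear and all five chunks in the pan. By eye, the rolls, bowl, jar, shaker and pink look-alikes are where they started. The gripper is open and clear of everything.
- **Off plan:** The last joint before the wrist turn reached its limit at about 36° of lean, so the 38–40° I wanted for going in wasn't possible. I went in at 35° and 32.5° instead, and the scraper did not appear to touch the rack. The edge dragged on the sheet at about 11–14 N for part of the first sweep, and setting the scraper down pressed the mat with about 10 N.

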